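# Park the reserve bottle in a gravity-feed chute

### The arm

A 6-joint arm with a two-finger parallel gripper is mounted at the origin on the work surface. World frame = base frame: x ahead of the robot, y to its left, z up, the work surface at z = 0. Lengths are in m, angles in rad, forces in N, time in s.
With the tool pointing down it reaches from about 0.35 to 0.85 m from the base axis. Payload 8.1 kg.
Tool frame: the origin (TCP) lies on the mounting face of the last link; the fingertips stand 186 mm ahead of it and the grasp point (between the pads) lies 167 mm ahead of it; z points along the fingers, y is the line along which they close (so a half turn about z gives the same grasp; the last joint's range is limited). The gripper opens to 93 mm and grips with 3 to 60 N. Pads are 15 mm wide; open, the fingers measure 128 mm over their backs; the gripper's body (75 mm by 188 mm) begins 65 mm behind the grasp point.
Start: joints at [1.059, 0.13, 1.488, -0, 1.523, -0.085], TCP at [0.248, 0.546, 0.405] pointing down, gripper open.
Joint ranges: [-2.96, 2.96], [-0.89, 2.26], [0.02, 2.5], [-1.34, 4.48], [0, 2.73], [-2.66, 2.66]. Speed limits (rad/s): [2.39, 2.39, 2.79, 3.14, 3.14, 3.14].

### API

Orientations are given as a rotation vector (axis times angle).
In Python, from plant import * gives the robot as it stands. The module is installed in compiled form; this text tells all that it offers.
- The arm moves only by the tool arm_command, never from a script. Its argument "increments" is a list of rows, each a list of 6 numbers: the shift along the tool's x, y, z in units of 0.2 m (1.0 is 0.2 m), then the turn, a rotation vector about the tool's x, y, z in units of pi rad (1.0 is pi rad). A call has exactly 5 rows; each row is the pose to reach, as a shift and turn from the pose commanded when the call began, along the tool's axes at that moment, turning the shorter way round; what a row does not reach only later rows make up. A row lasts 1/8 s, in which the tool goes at most 62.5 mm and 10.7 degrees, less where a joint would pass 70% of its speed; a pose out of reach is approached as far as the arm can. A call with a number of a shift or a turn outside -1 to 1 is refused whole. A call with a gripper value outside its range is refused whole. "fingers" is the closure, from -1 (fully open) to 1 (shut), set as the call begins (left out, the last holds). The fingers move at their own pace and stop on an object; "force" is the grip in N (left out, the last holds). Time passes only in rows, so rows that repeat a pose let the fingers close, or fill a call up. It gives the time, the measured TCP pose, the force, the opening and the grip force at its end, in the units of the state.
- read_state(): the state, without advancing time (a new reading comes with each control period).
- read_camera(name): name is "side" or "top"; returns a dict with "image" (384x512x3 uint8, red, green, blue), "fx", "fy", "cx", "cy" (pixels), "T" (4x4, takes a point from camera to world coordinates). Camera axes: x right, y down, z forward; pixel columns grow to the right and rows downward; lengths in m; the calibration is good to about 2 mm. A picture is of the moment at which its call begins. There is no depth.
- close_job(): hands the job in; it is judged then, once.
The state is a dict: "t": time; "q": joint angles; "dq": joint speeds; "joint_torque": joint torques, N m; "tool_pos": TCP position; "orientation": TCP orientation; "force": force on the tool from outside, world axes, zero at the start; "wrist_torque": the same for the moment, N m; "opening": finger opening in m; "gripper_force": force on a finger pad.
Only numpy, scipy, OpenCV 4.12 (cv2) and the standard library are available. Lean on these libraries where they do the work, as an engineer would, in place of code of your own. Each camera call takes 0.05 s, during which the arm holds its last target. There are 200 camera calls.

### The job

In the bottle chute whose reserve seat is empty, two glass bottles lie together at the front. Put your fingertips behind the lower one and roll the pair up the slope, never lifting, pinching or flicking them, until the upper bottle goes over the crest and sits in the reserve seat against the end stop, where it cannot roll back. Then ease the lower bottle gently back down on your fingertips until it rests on the front lip, let go of it, and leave everything else as it stands.

Things in the scene. Friction and masses are not known exactly. Their poses are not given: they have to be found in the camera images.
- chute_lane: Lane of the chute to work on: fixed white sheet-steel gutter on feet, climbing at 8 degrees away from the robot. Origin: centre of its floor at the inner face of the front lip, 26 mm above the table; x up the slope along the floor, y across it to the left, z square to the floor. Inner width 124 mm; side flanges 18 mm high, 3 mm thick; lip 10 mm high, 4 mm thick; open above and in front.
- chute_front (a point): Where the axis of a bottle resting on the front lip lies: lane x = 19, z = 23 mm. Bottles roll freely and run back down to here (smooth glass, friction about 0.3) when not held.
- chute_crest (a point): Middle of the crest line, on the floor at lane x = 160 mm. The floor is flat from the lip to here; beyond, it drops at 23 degrees to the lane (15 degrees to level) as far as the end stop at lane x = 212 mm. A bottle tips into the seat of itself once its axis is past lane x = 164 mm.
- chute_seat (a point): Where the axis of a bottle in the reserve seat lies, against the end stop: lane x = 189, z = 13 mm. The seat is lined with dark rubber. The stop is a plate whose top is 38 mm above the plane of the lane's floor. A second bottle behind a seated one can go no higher than lane x = 144 mm.
- bottle_upper: Amber glass bottle, paper label, aluminium cap, lying across the lane, cap to lane +y. Body a cylinder 46 mm in diameter, 76 mm long, then neck and cap (30 mm in diameter); 110 mm in all; 0.14-0.26 kg. Origin on its long axis, 44 mm from the flat bottom; its y axis runs along the bottle to the cap (the frame turns about y as it rolls). The upper of the two: starts against the lower one, at lane x = 65 mm.
- bottle_lower: Amber glass bottle, paper label, aluminium cap, lying across the lane, cap to lane +y. Body a cylinder 46 mm in diameter, 76 mm long, then neck and cap (30 mm in diameter); 110 mm in all; 0.14-0.26 kg. Origin on its long axis, 44 mm from the flat bottom; its y axis runs along the bottle to the cap (the frame turns about y as it rolls). The lower of the two: starts on the front lip, at lane x = 19 mm.
- chute_done: A second chute of the same make, fixed beside the first, already in order; chute of outer size 222 x 130 x about 90 mm. Origin at the centre of its underside on the table, x uphill.
- done_front: Bottle like the others, on the front lip of the second chute; origin on its axis. Leave alone.
- done_reserve: Bottle like the others, in the reserve seat of the second chute; origin on its axis. Leave alone.
- dropper: White eye-drop bottle, 24 mm in diameter and 68 mm tall, upright between the chutes; origin at the centre of its underside. Leave alone.
- jar: Ointment jar, 60 mm in diameter and 46 mm tall, beyond the chutes; origin at the centre of its underside. Leave alone.
- lens: Black-rimmed hand lens lying flat, 52 mm in diameter and 22 mm high; origin at the centre of its underside. Leave alone.
- penlight: Steel penlight lying on the table, 136 mm long, 15 mm thick; origin under its middle, x along it. Leave alone.
- occluder: Black flat eye occluder paddle lying on the table, 184 mm long, 5 mm thick, disc 58 mm across at its +x end; origin under its handle. Leave alone.
- carton: Small medicine carton, 32 x 32 x 80 mm, upright; origin at the centre of its underside. Leave alone.

How it is judged:
By the outcome, as a careful person would: the job done as asked, in the order asked, and still so for the second after the job is handed in, with the robot touching nothing.
It also fails if it takes over 38 s, if anything falls off the work surface, if the arm or the gripper's body presses on something with over 40 N, if the wrist force passes 120 N, or if a joint passes its speed limit or range.

## Working session

There is one attempt and no reset: what is moved stays moved. The work goes in short steps, Python scripts to look and compute and a tool call to move; the robot and the scene stay as the last step left them, time stands still between calls to the robot, and variables do not carry over. Pictures are saved under pics/ and viewed, at most 10 in all, crops included, and the job is handed in when it is done.

Besides the shell and the picture viewer there is one more tool, called after ">>>" in YAML: its name, and indented under it one key for each argument. arm_command: Moves the arm, as the interface text tells. Shifts and turns lie within -1 to 1; 1 stands for 0.2 m of shift or pi rad of turn. Its arguments: {"type":"object","properties":{"increments":{"type":"array","items":{"type":"array","items":{"type":"number","minimum":-1,"maximum":1}}},"fingers":{"type":"number"},"force":{"type":"number"}},"required":["increments"]}

```bash
mkdir -p pics
python3 - <<'E'
from plant import *
import cv2,numpy as np
for n in("top","side"):
    c=read_camera(n); cv2.imwrite(f"pics/{n}0.png",cv2.resize(c["image"][:,:,::-1],(768,576),interpolation=cv2.INTER_CUBIC))
    np.savez(f"{n}.npz",**c); print(n,c["fx"],c["fy"],c["cx"],c["cy"]);print(np.round(c["T"],4))
s=read_state();print(s)
E
```

```text
top 384.08602743792994 384.08602743792994 265.6933399021664 186.69194102793165
[[-0.0275 -0.9965  0.0783  0.5086]
 [-0.9995  0.0261 -0.0184  0.0023]
 [ 0.0163 -0.0788 -0.9968  1.2701]
 [ 0.      0.      0.      1.    ]]
side 408.041991692824 408.041991692824 259.0319650643705 188.51594554742977
[[ 0.8077 -0.3356  0.4848  0.0325]
 [-0.5895 -0.4464  0.6732 -0.7551]
 [-0.0095 -0.8295 -0.5584  0.7193]
 [ 0.      0.      0.      1.    ]]
{'t': 0.1, 'q': array([ 1.05858831e+00,  1.31082604e-01,  1.48915394e+00,  8.15889847e-06,
        1.52301955e+00, -8.53856869e-02]), 'dq': array([-1.43331368e-03, -2.32630285e-03, -3.30181449e-03,  2.17190959e-05,
        1.41261118e-04, -7.13510207e-05]), 'joint_torque': array([ 1.79651022e-03, -5.61338818e+01, -4.93095481e+01,  7.71301962e-02,
        2.90964008e-02, -4.06393349e-05]), 'tool_pos': array([0.24825765, 0.5460054 , 0.40380294]), 'orientation': array([-6.65268365e-01, -3.06983563e+00,  2.49299066e-03]), 'force': array([-0.04388527,  0.28245758,  0.00402621]), 'wrist_torque': array([-0.06640085, -0.01994907,  0.00243519]), 'gripper_force': 0.0, 'opening': 0.09283777361943002}
```

View pics/top0.png

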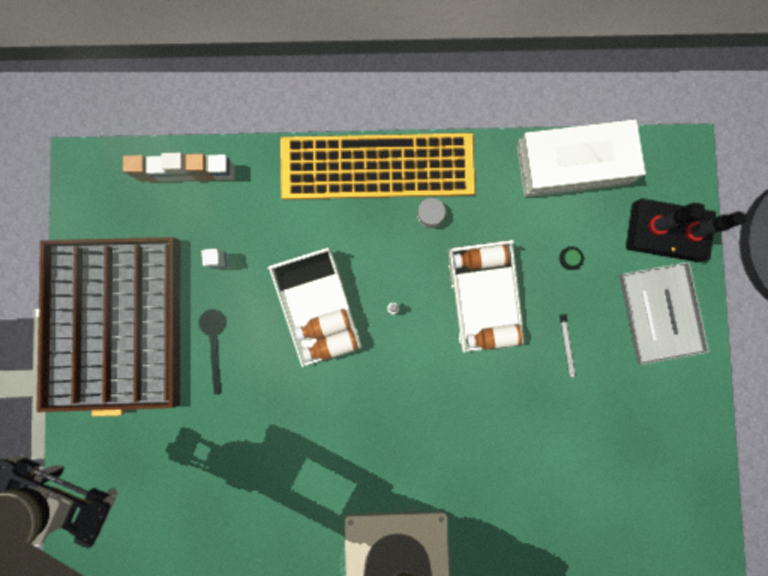

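View pics/side0.png

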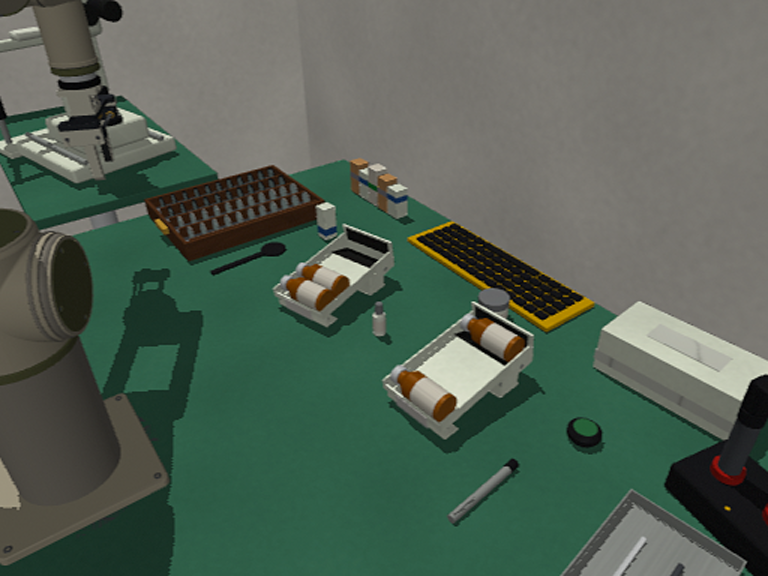

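Run:
```python
import cv2,numpy as np
t=np.load("top.npz")["image"][160:250,170:250,::-1]; s=np.load("side.npz")["image"][145:225,175:270,::-1]
a=cv2.resize(t,None,fx=6,fy=6,interpolation=cv2.INTER_CUBIC)
cv2.imwrite("pics/top1.png",a)
cv2.imwrite("pics/side1.png",cv2.resize(s,None,fx=7,fy=7,interpolation=cv2.INTER_CUBIC))
```

```text
(no output)
```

View pics/top1.png

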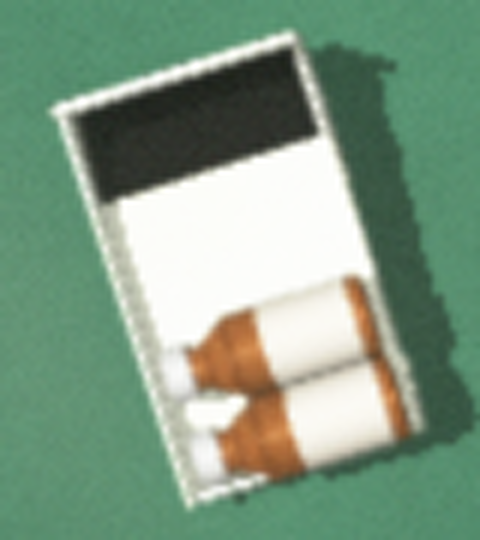

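View pics/side1.png

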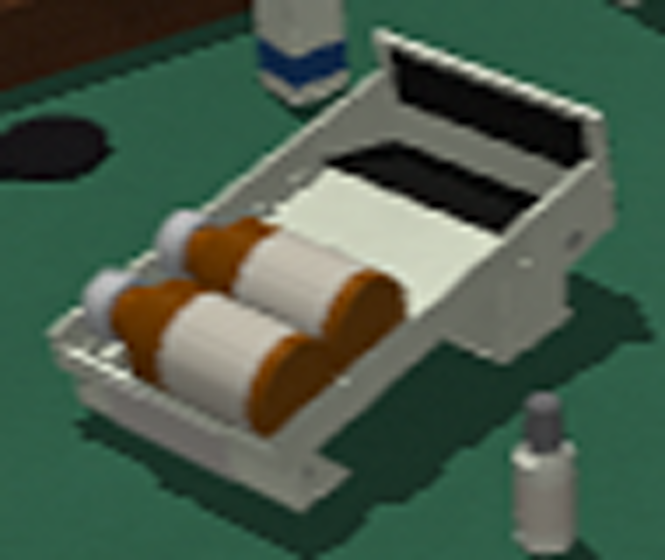

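```bash
cat > h.py <<'E'
import numpy as np
from scipy.spatial.transform import Rotation as R
from scipy.optimize import least_squares
cam={n:np.load(n+".npz") for n in("top","side")}
def proj(n,P):
    c=cam[n];T=c["T"];p=(np.atleast_2d(P)-T[:3,3])@T[:3,:3]
    return np.c_[c["fx"]*p[:,0]/p[:,2]+c["cx"],c["fy"]*p[:,1]/p[:,2]+c["cy"]]
def lane(v): # x0,y0,yaw -> R,t
    return (R.from_euler("ZY",[v[2],-np.radians(8)])).as_matrix(),np.array([v[0],v[1],.026])
E
python3 - <<'E'
from h import *
T=[((214,65,38),(55,108)),((214,-65,38),(296,34)),((-4,65,16),(190,505)),((-4,-65,16),(422,428)),((160,62,0),(102,202)),((160,-60,0),(318,135)),
 ]
S=[((214,65,38),(380,32)),((214,-65,38),(603,112)),((-4,65,16),(50,330)),((160,-55,0),(500,232))]
obs=[("top",np.array(p)/1e3,((u+.5)/6-.5+170,(v+.5)/6-.5+160)) for p,(u,v) in T]+[("side",np.array(p)/1e3,((u+.5)/7-.5+175,(v+.5)/7-.5+145)) for p,(u,v) in S]
def f(v):
    M,t=lane(v); return np.concatenate([proj(n,M@p+t)[0]-uv for n,p,uv in obs])
r=least_squares(f,[.4,.2,.3],loss="soft_l1"); print(r.x,np.degrees(r.x[2]));print(np.round(r.fun.reshape(-1,2) if 0 else f(r.x).reshape(-1,2),1))
np.save("lane.npy",r.x)
M,t=lane(r.x)
for n,o,k in(("top",(170,160),6),("side",(175,145),7)):
  for nm,p in dict(lowax_bottom=(19,-44,23),uppx=(65,0,23)).items():
    print(n,nm,(proj(n,M@(np.array(p)/1e3)+t)[0]-o)*k)
E
```

```text
[0.45417025 0.12851555 0.27741245] 15.89456266143097
[[-0.4  0.3]
 [ 0.1  0.1]
 [-0.3 -0.3]
 [ 0.3  0.1]
 [ 0.   0.2]
 [ 0.8 -0. ]
 [-0.3 -1.1]
 [-0.4 -0.4]
 [-0.1 -0.8]
 [ 2.2  0.6]]
top lowax_bottom [370.09579314 399.20962738]
top uppx [263.15519434 341.47536921]
side lowax_bottom [268.73427305 368.39912403]
side uppx [265.7499788  270.25884832]
```

```bash
cat >> h.py <<'E'
def goal(x,y,z,az=np.pi): # tip centre in lane mm -> TCP pose
    M,t=lane(np.load("lane.npy")); p=M@(np.array([x,y,z])/1e3)+t+.186*M[:,2]
    return p,R.from_matrix(M@np.diag([-1.,1,-1]))
def inc(s,g):
    Rc=R.from_rotvec(s["orientation"]); p,Rg=g
    return np.round(np.r_[Rc.inv().apply(p-s["tool_pos"])/.2,(Rc.inv()*Rg).as_rotvec()/np.pi],4)
def tip(s): # tip in lane mm
    M,t=lane(np.load("lane.npy")); p=s["tool_pos"]+R.from_rotvec(s["orientation"]).apply([0,0,.186])
    return np.round(M.T@(p-t)*1e3,1)
E
python3 - <<'E'
from plant import *
from h import *
s=read_state(); g=goal(-40,-20,100)
print(g[0],inc(s,g))
w=(.45*s["tool_pos"]+.55*np.array(g[0])+[.03,.02,.04],g[1]); print(w[0],inc(s,w))
E
```

```text
[0.3832696  0.08753119 0.30364974] [-1.5636 -1.8064  0.5035 -0.0161 -0.0428 -0.2238]
[0.35251422 0.31384458 0.38871868] [-0.9551 -0.8407  0.0767 -0.0161 -0.0428 -0.2238]
```

>>> arm_command:
  increments:
    - [-0.19,-0.168,0.015,-0.003,-0.009,-0.045]
    - [-0.38,-0.336,0.03,-0.006,-0.017,-0.09]
    - [-0.57,-0.504,0.045,-0.01,-0.026,-0.134]
    - [-0.76,-0.672,0.06,-0.013,-0.034,-0.179]
    - [-0.955,-0.84,0.077,-0.016,-0.043,-0.224]
  fingers: 0.35
  force: 20

```text
t: 0.72
tool_pos: [0.3529, 0.3127, 0.3889]
orientation: [-0.424, 2.971, 0.03]
force: [0.9, 0.7, 0.3]
opening: 0.0475
gripper_force: 0.0
```

Run:
```python
from plant import *
from h import *
s=read_state(); print(s["t"],s["opening"],s["q"],s["tool_pos"],inc(s,goal(-40,-20,100)))
```

```text
0.725 0.047481253186904715 [ 0.63635042 -0.28723543  1.91637917 -0.05012226  1.37968359 -1.21149912] [0.35288792 0.31270094 0.38887449] [ 2.2740e-01 -1.1233e+00  3.9840e-01  1.0000e-04  7.0000e-04  1.9000e-03]
```

>>> arm_command:
  increments:
    - [0.06,-0.22,0.04,0,0,0]
    - [0.11,-0.45,0.12,0,0,0.001]
    - [0.17,-0.68,0.22,0,0,0.002]
    - [0.22,-0.88,0.32,0,0,0.002]
    - [0.227,-1.0,0.4,0,0,0.002]

```text
t: 1.35
tool_pos: [0.3747, 0.1109, 0.3024]
orientation: [-0.405, 2.975, 0.03]
force: [-1.1, -0.3, -0.2]
opening: 0.0301
gripper_force: 0.0
```

Run:
```python
from plant import *
from h import *
s=read_state(); print(s["t"],s["opening"],tip(s),inc(s,goal(-30,-20,15)))
```

```text
1.35 0.030142581135486183 [-41.9   4.9  99. ] [-6.050e-02 -1.240e-01  4.199e-01  1.000e-04  2.000e-04 -2.300e-03]
```

>>> arm_command:
  increments:
    - [0,-0.04,0.1,0,0,0]
    - [0,-0.08,0.22,0,0,0]
    - [0,-0.124,0.34,0,0,0]
    - [-0.02,-0.124,0.42,0,0,-0.001]
    - [-0.04,-0.124,0.42,0,0,-0.002]

```text
t: 1.98
tool_pos: [0.4, 0.094, 0.22]
orientation: [-0.416, 2.976, 0.03]
force: [-0.0, -0.6, -0.4]
opening: 0.0302
gripper_force: 0.0
```

Run:
```python
from plant import *
from h import *
import cv2
s=read_state(); print(s["t"],s["opening"],tip(s),s["force"],inc(s,goal(-20,-20,15)))
t=read_camera("top")["image"][150:270,160:270,::-1];s=read_camera("side")["image"][130:230,165:275,::-1]
a=cv2.resize(t,(550,600),interpolation=3);b=cv2.resize(s,(550,500),interpolation=3)
cv2.imwrite("pics/s2.png",b);cv2.imwrite("pics/t2.png",a)
```

```text
1.975 0.030169470143742973 [-34.3 -18.1  14.7] [-0.04340919 -0.63614058 -0.44399312] [-0.0696 -0.0084 -0.0017  0.0004 -0.0006  0.0001]
```

View pics/s2.png

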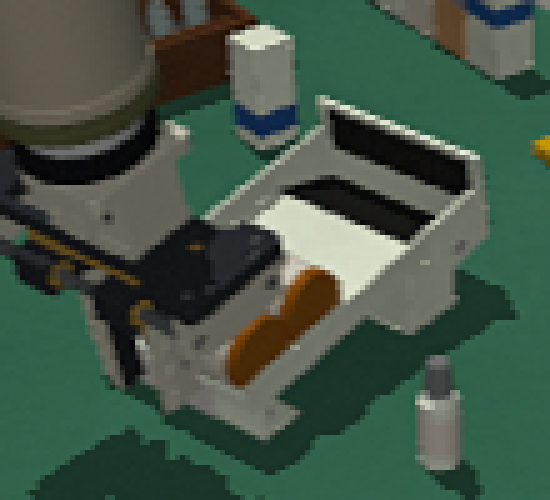

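>>> arm_command:
  increments:
    - [-0.02,-0.008,0,0,0,0]
    - [-0.045,-0.008,0,0,0,0]
    - [-0.07,-0.008,0,0,0,0]
    - [-0.09,-0.008,0,0,0,0]
    - [-0.105,-0.008,0,0,0,0]

```text
t: 2.7
tool_pos: [0.4214, 0.0984, 0.2244]
orientation: [-0.416, 2.973, 0.03]
force: [-1.9, -0.5, 0.8]
opening: 0.0299
gripper_force: 0.7
```

>>> arm_command:
  increments:
    - [-0.015,0,0,0,0,0]
    - [-0.03,0,0,0,0,0]
    - [-0.05,0,0,0,0,0]
    - [-0.07,0,0,0,0,0]
    - [-0.09,0,0,0,0,0]

```text
t: 3.32
tool_pos: [0.4387, 0.1033, 0.2271]
orientation: [-0.416, 2.973, 0.03]
force: [-2.9, -0.5, 1.3]
opening: 0.0302
gripper_force: 0.7
```

Run:
```python
from plant import *
from h import *
import cv2
s=read_state(); print(s["t"],tip(s),s["force"],s["wrist_torque"],inc(s,goal(5,-20,15)))
t=read_camera("top");np.savez("t3.npz",**t);t=t["image"][150:270,160:270,::-1];s=read_camera("side")["image"][130:230,165:275,::-1]
a=cv2.resize(t,(440,480),interpolation=3);b=cv2.resize(s,(352,320),interpolation=3)
c=np.zeros((480,792,3),np.uint8);c[:,:440]=a;c[:320,440:]=b
cv2.imwrite("pics/c3.png",c)
```

```text
3.325 [  6.7 -19.9  16.2] [-2.88036582 -0.48810869  1.31508408] [-0.0265453   0.32527391  0.00747757] [ 0.0072 -0.0001  0.0061  0.0002  0.0005  0.0002]
```

View pics/c3.png

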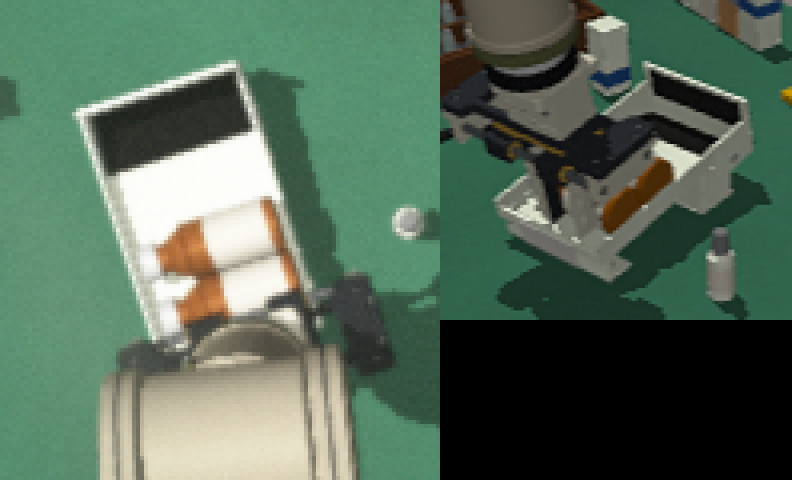

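>>> arm_command:
  increments:
    - [-0.025,0,0.001,0,0,0]
    - [-0.055,0,0.002,0,0,0]
    - [-0.085,0,0.003,0,0,0]
    - [-0.115,0,0.004,0,0,0]
    - [-0.145,0,0.005,0,0,0]

```text
t: 4.05
tool_pos: [0.4666, 0.1113, 0.2302]
orientation: [-0.416, 2.973, 0.03]
force: [-1.2, -0.4, 0.4]
opening: 0.0298
gripper_force: 0.7
```

>>> arm_command:
  increments:
    - [-0.03,0,0,0,0,0]
    - [-0.06,0,0,0,0,0]
    - [-0.09,0,0,0,0,0]
    - [-0.115,0,0,0,0,0]
    - [-0.135,0,0,0,0,0]

```text
t: 4.68
tool_pos: [0.4921, 0.1186, 0.234]
orientation: [-0.416, 2.973, 0.03]
force: [-1.6, 0.2, 0.2]
opening: 0.0303
gripper_force: 0.7
```

Run:
```python
from plant import *
from h import *
import cv2
s=read_state(); print(s["t"],tip(s),s["force"],s["wrist_torque"],inc(s,goal(95,-20,15)))
t=read_camera("top");np.savez("t4.npz",**t);t=t["image"][150:270,160:270,::-1];s=read_camera("side")["image"][130:230,165:275,::-1]
a=cv2.resize(t,(440,480),interpolation=3);b=cv2.resize(s,(352,320),interpolation=3)
c=np.zeros((480,792,3),np.uint8);c[:,:440]=a;c[:320,440:]=b
cv2.imwrite("pics/c4.png",c)
```

```text
4.675 [ 62.7 -19.8  15.2] [-1.64322196  0.17542826  0.22583217] [-0.04915266  0.37036015 -0.01499017] [-0.1629 -0.0005  0.0015  0.0002  0.0005  0.0002]
```

View pics/c4.png

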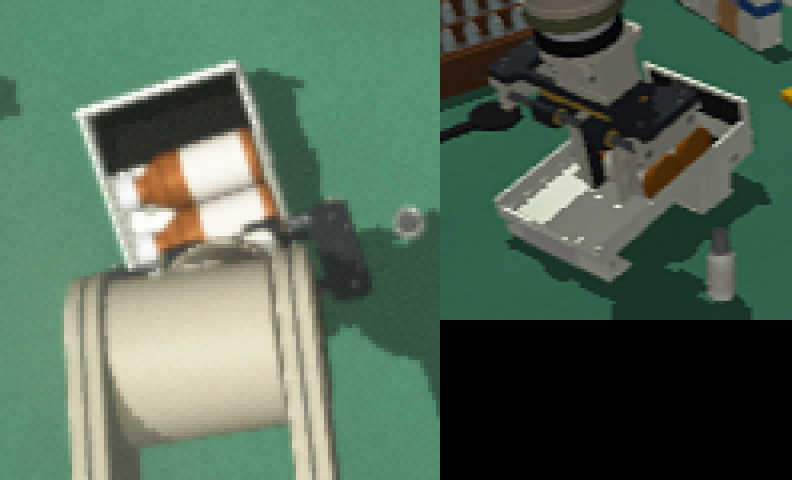

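>>> arm_command:
  increments:
    - [-0.015,0,0,0,0,0]
    - [-0.035,0,0,0,0,0]
    - [-0.055,0,0,0,0,0]
    - [-0.075,0,0,0,0,0]
    - [-0.095,0,0,0,0,0]

```text
t: 5.4
tool_pos: [0.5102, 0.1238, 0.2367]
orientation: [-0.416, 2.973, 0.03]
force: [-0.7, 0.3, -0.4]
opening: 0.03
gripper_force: 0.5
```

>>> arm_command:
  increments:
    - [-0.015,0,0,0,0,0]
    - [-0.03,0,0,0,0,0]
    - [-0.045,0,0,0,0,0]
    - [-0.055,0,0,0,0,0]
    - [-0.06,0,0,0,0,0]

```text
t: 6.02
tool_pos: [0.5215, 0.127, 0.2383]
orientation: [-0.416, 2.973, 0.03]
force: [0.3, -0.7, 0.4]
opening: 0.0301
gripper_force: 0.3
```

>>> arm_command:
  increments:
    - [0,0,0,0,0,0]
    - [0,0,0,0,0,0]
    - [0,0,0,0,0,0]
    - [0,0,0,0,0,0]
    - [0,0,0,0,0,0]

```text
t: 6.65
tool_pos: [0.5213, 0.1269, 0.2383]
orientation: [-0.416, 2.973, 0.03]
force: [-1.5, -0.2, 0.4]
opening: 0.03
gripper_force: 0.1
```

Run:
```python
from plant import *
from h import *
import cv2
s=read_state(); print(s["t"],tip(s),s["force"],s["wrist_torque"],inc(s,goal(-40,-20,15)))
t=read_camera("top");np.savez("t5.npz",**t);t=t["image"][150:270,160:270,::-1];s=read_camera("side")["image"][130:230,165:275,::-1]
a=cv2.resize(t,(440,480),interpolation=3);b=cv2.resize(s,(352,320),interpolation=3)
c=np.zeros((480,792,3),np.uint8);c[:,:440]=a;c[:320,440:]=b
cv2.imwrite("pics/c5.png",c)
```

```text
6.65 [ 93.4 -19.8  15.3] [-1.46075506 -0.23796018  0.4409521 ] [ 2.40832216e-02  1.36014493e-01 -1.26797780e-04] [ 6.655e-01 -0.000e+00  6.000e-04  2.000e-04  5.000e-04  2.000e-04]
```

View pics/c5.png

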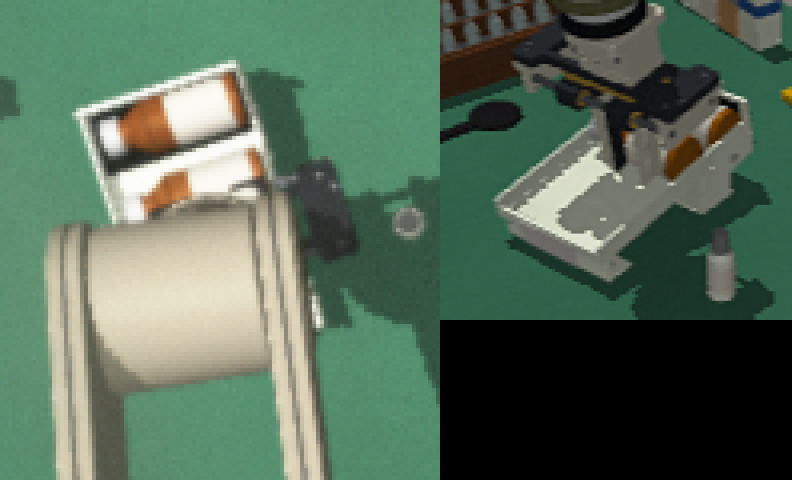

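>>> arm_command:
  increments:
    - [0.008,0,0,0,0,0]
    - [0.022,0,0,0,0,0]
    - [0.04,0,0,0,0,0]
    - [0.06,0,0,0,0,0]
    - [0.08,0,0,0,0,0]

```text
t: 7.38
tool_pos: [0.5058, 0.1225, 0.236]
orientation: [-0.416, 2.973, 0.03]
force: [-0.1, -0.1, -0.2]
opening: 0.0303
gripper_force: 0.1
```

>>> arm_command:
  increments:
    - [0.02,0,0,0,0,0]
    - [0.04,0,0,0,0,0]
    - [0.06,0,0,0,0,0]
    - [0.08,0,0,0,0,0]
    - [0.1,0,0,0,0,0]

```text
t: 8.0
tool_pos: [0.4868, 0.1171, 0.2332]
orientation: [-0.416, 2.973, 0.03]
force: [0.4, 1.3, -0.2]
opening: 0.03
gripper_force: 0.1
```

>>> arm_command:
  increments:
    - [0.02,0,0,0,0,0]
    - [0.04,0,0,0,0,0]
    - [0.06,0,0,0,0,0]
    - [0.08,0,0,0,0,0]
    - [0.1,0,0,0,0,0]

```text
t: 8.62
tool_pos: [0.4678, 0.1117, 0.2304]
orientation: [-0.416, 2.973, 0.03]
force: [-0.2, 0.6, 0.2]
opening: 0.0303
gripper_force: 0.1
```

>>> arm_command:
  increments:
    - [0.02,0,0,0,0,0]
    - [0.04,0,0,0,0,0]
    - [0.06,0,0,0,0,0]
    - [0.08,0,0,0,0,0]
    - [0.1,0,0,0,0,0]

```text
t: 9.25
tool_pos: [0.4487, 0.1062, 0.2275]
orientation: [-0.416, 2.973, 0.03]
force: [-0.8, -0.2, 0.1]
opening: 0.0301
gripper_force: 0.1
```

Run:
```python
from plant import *
from h import *
import cv2
s=read_state(); print(s["t"],tip(s),s["force"],s["wrist_torque"],inc(s,goal(-11,-20,15)))
t=read_camera("top")["image"][150:270,160:270,::-1];s=read_camera("side")["image"][130:230,165:275,::-1]
a=cv2.resize(t,(440,480),interpolation=3);b=cv2.resize(s,(352,320),interpolation=3)
c=np.zeros((480,792,3),np.uint8);c[:,:440]=a;c[:320,440:]=b
cv2.imwrite("pics/c6.png",c)
```

```text
9.25 [ 17.1 -19.8  15.2] [-0.80007493 -0.22957201  0.13956298] [0.01850039 0.10246595 0.03676039] [ 1.391e-01 -1.000e-04  6.000e-04  2.000e-04  5.000e-04  2.000e-04]
```

View pics/c6.png

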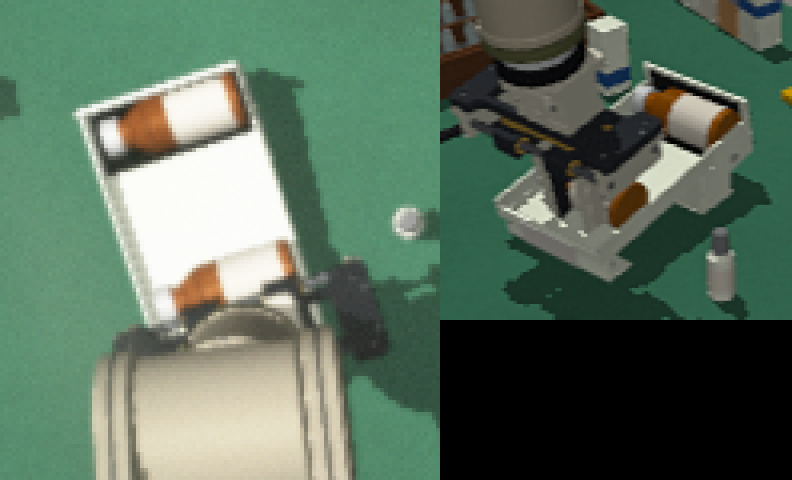

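Upper bottle is in the seat; the lower follows the fingers down. Continuing slowly to the lip (28 mm left).

>>> arm_command:
  increments:
    - [0.015,0,0,0,0,0]
    - [0.033,0,0,0,0,0]
    - [0.05,0,0,0,0,0]
    - [0.066,0,0,0,0,0]
    - [0.08,0,0,0,0,0]

```text
t: 9.98
tool_pos: [0.4336, 0.1019, 0.2253]
orientation: [-0.416, 2.973, 0.03]
force: [-0.3, -0.2, 0.7]
opening: 0.0304
gripper_force: 0.1
```

>>> arm_command:
  increments:
    - [0.012,0,0,0,0,0]
    - [0.024,0,0,0,0,0]
    - [0.034,0,0,0,0,0]
    - [0.042,0,0,0,0,0]
    - [0.05,0,0,0,0,0]

```text
t: 10.6
tool_pos: [0.4242, 0.0992, 0.2239]
orientation: [-0.416, 2.973, 0.03]
force: [0.0, 0.2, 0.6]
opening: 0.0302
gripper_force: 0.1
```

>>> arm_command:
  increments:
    - [0.008,0,0,0,0,0]
    - [0.016,0,0,0,0,0]
    - [0.024,0,0,0,0,0]
    - [0.032,0,0,0,0,0]
    - [0.04,0,0,0,0,0]

```text
t: 11.22
tool_pos: [0.4166, 0.097, 0.2229]
orientation: [-0.416, 2.973, 0.03]
force: [0.2, -1.2, 0.2]
opening: 0.0301
gripper_force: 0.0
```

>>> arm_command:
  increments:
    - [0.02,0,0,0,0,0]
    - [0.05,0,0,0,0,0]
    - [0.1,0,0,0,0,0]
    - [0.13,0,0,0,0,0]
    - [0.13,0,-0.05,0,0,0]

```text
t: 11.85
tool_pos: [0.3895, 0.0894, 0.2285]
orientation: [-0.416, 2.975, 0.03]
force: [0.3, 0.1, -0.3]
opening: 0.0299
gripper_force: 0.0
```

>>> arm_command:
  increments:
    - [0,0,-0.15,0,0,0]
    - [0,0,-0.35,0,0,0]
    - [0,0.15,-0.6,0,0,0]
    - [0,0.4,-0.8,0,0,0]
    - [0,0.7,-0.9,0,0,0]

```text
t: 12.48
tool_pos: [0.3282, 0.216, 0.4108]
orientation: [-0.411, 2.967, 0.033]
force: [1.3, 0.3, -0.8]
opening: 0.0306
gripper_force: 0.0
```

>>> arm_command:
  increments:
    - [0,0.2,0,0,0,0]
    - [0,0.4,0,0,0,0]
    - [0,0.4,0,0,0,0]
    - [0,0.4,0,0,0,0]
    - [0,0.4,0,0,0,0]

```text
t: 13.1
tool_pos: [0.3068, 0.2913, 0.4069]
orientation: [-0.414, 2.973, 0.03]
force: [0.4, 0.3, 0.7]
opening: 0.0305
gripper_force: 0.0
```

Run:
```python
from plant import *
from h import *
import cv2
s=read_state(); print(s["t"],s["tool_pos"],s["dq"].round(3),s["force"])
t=read_camera("top")["image"][150:270,160:270,::-1];s=read_camera("side")["image"][130:230,165:275,::-1]
a=cv2.resize(t,(440,480),interpolation=3);b=cv2.resize(s,(352,320),interpolation=3)
c=np.zeros((480,792,3),np.uint8);c[:,:440]=a;c[:320,440:]=b
cv2.imwrite("pics/c7.png",c)
```

```text
13.1 [0.306848   0.29131146 0.40692824] [-0.005 -0.003  0.003  0.001 -0.002  0.003] [0.411487   0.31882084 0.6947241 ]
```

View pics/c7.png

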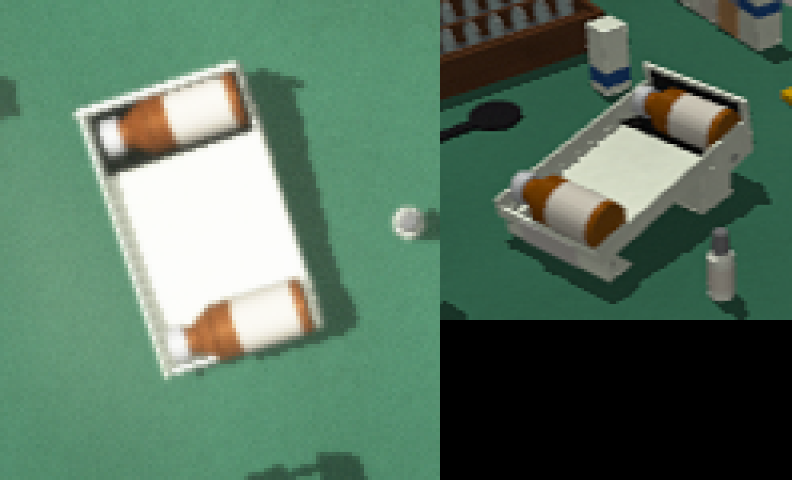

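The picture shows one bottle in the seat at about (180,115) and one on the lip at about (240,325). The arm is clear of everything.

```bash
python3 -c "
from plant import *
print(close_job())"
```

```text
the job is handed in; nothing more can be done
None
```

The upper bottle sits in the reserve seat against the end stop and the lower one rests on the front lip; I handed the job in at about 13 s with the arm clear, and the hand-in call returned no verdict.

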